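# Load a sample tube into the tip-up holder

## Task

Load the blue-capped tube that lies in the trough of the loading station: slide it, foot first, fully home into the lying holder cup and tip the cup fully up, so that the tube stands upright in it. The steel paddle on the cup is its tipping lever. Leave everything else on the bench where it is.

Things in the scene. Friction and masses are not known exactly. Their poses are not given: they have to be found in the camera images.
- station: Loading station, fixed on the bench: black base plate 410 x 100 mm, 6 mm thick. Origin: middle of its underside, at bench height. x axis: along the trough towards the cup, its hinge and on to where the paddle lands; z up. Beyond station x = 100 mm there is only the bare plate.
- trough_mid (a point): Middle of the trough's floor, 14 mm above the bench. The trough is open-ended, from station x = -205 to -10 mm, with a low rail along each side: 32 mm between the rails, 6 mm thick, tops 24 mm above the bench.
- hinge (a point): Centre of the cup's hinge pin, which runs along the station's y: station x = 85 mm, 30 mm above the bench, between two cheeks at y = +-36 mm (6 mm thick, tops 42 mm above the bench).
- cup (a joint): Hinge angle of the holder cup, rad: 0 (start) = cup lying, mouth facing the trough, paddle straight up; 1.57 = cup fully up, mouth upwards, paddle lying level along the station's +x, at the end stop. The hinge is stiff (0.2 N m) and stays where it is left; tipping the loaded cup takes about 3 to 5 N at the paddle.
- cup_mouth (a point): Centre of the grey cup's mouth. The cup is a round socket 41 mm outside, 33 mm inside, 65 mm deep, 70 mm long; lying, its mouth is at station x = -5 mm and its bore is centred 30 mm above the bench, in line with the trough. Upright, its mouth is 120 mm above the bench.
- cup_floor (a point): Centre of the cup's inner floor, 25 mm from the hinge pin (station x = 60 mm, 30 mm above the bench while the cup lies).
- paddle_end (a point): Middle of the free edge of the paddle, a flat steel plate 50 mm wide, 8 mm thick, reaching 110 mm from the hinge pin and centred on it. Cup lying: straight above the pin, 140 mm above the bench. Cup up: station x = 195 mm, 30 mm above the bench. Pushed towards the station's +x and then down, it tips the cup up.
- tube: Rigid sample tube, about 55 g, 120 mm long, 28 mm thick all along: white, blue screw cap (last 25 mm), foot tapering over 10 mm to 18 mm. Origin: middle of its axis; x axis from foot to cap. Starts lying in the trough, foot to the cup, axis 28 mm above the bench, foot 10 to 60 mm short of the mouth. In the raised cup it shows 55 mm above the mouth, its cap 175 mm above the bench.
- tube_foot (a point): Centre of the tube's flat foot (at the cup's floor when fully home).
- tube_cap (a point): Centre of the flat end of the tube's blue cap, the end to push on.
- beaker: Bystander: glass beaker 68 mm across, 75 mm tall, beyond the station (its -y side). Origin: centre of its underside.
- dish: Bystander: flat closed white dish, 90 mm across, 16 mm tall, beyond the station (its -y side). Origin: centre of its underside.
- vial: Bystander: small amber vial with a white cap, 26 mm across, 52 mm tall, on the robot's side of the station (its +y side). Origin: centre of its underside.
- scoop: Bystander: steel sample scoop (spoon) about 170 mm long, lying on the robot's side of the station (its +y side), roughly along it. Origin: on its underside, along its length.
- reagent: Bystander: amber bottle 72 mm across, 150 mm tall, on the bench to the right. Origin: centre of its underside.
- tipbox: Bystander: closed grey box 120 x 80 x 60 mm, on the bench to the left. Origin: centre of its underside.

How it is judged (in metres and radians):
At the end, for the whole second after the job is handed in: The cup is tipped up to within 7 degrees of its stop (joint above 1.45 rad), the tube stands in it cap up, within 12.6 degrees of vertical, with its foot within 12 mm of the cup's floor, and both are at rest (value of joint cup above 1.45 rad and distance between tube_foot and cup_floor below 0.012 m and angle between tube's own x axis and vertical below 0.22 rad and linear speed of tube below 0.02 m/s and velocity of joint cup below 0.05 rad/s); the robot touches nothing.
It fails at once if a bystander (beaker, dish, vial, scoop, bottle or box) is moved by more than 30 mm (distance of any of beaker, dish, vial, scoop, reagent, tipbox from where it was at the start of the episode above 0.03 m).
It also fails if it takes over 48 s, if anything falls off the work surface, if the arm or the gripper's body presses on something with over 40 N, if the wrist force passes 120 N, or if a joint passes its speed limit or range.

## Robot

A 6-joint arm with a two-finger parallel gripper is mounted at the origin on the work surface. World frame = base frame: x ahead of the robot, y to its left, z up, the work surface at z = 0. Lengths are in mm, angles in rad, forces in N, time in s.
With the tool pointing down it reaches from about 350 to 975 mm from the base axis. Payload 7.1 kg.
Tool frame: the origin (TCP) lies between the finger pads; the fingertips stand 17 mm ahead of it and the grasp point (between the pads) lies 2 mm behind it; z points along the fingers, y is the line along which they close (so a half turn about z gives the same grasp; the last joint's range is limited). The gripper opens to 88 mm and grips with 3 to 60 N. Pads are 20 mm wide; open, the fingers measure 115 mm over their backs; the gripper's body (75 mm by 178 mm) begins 61 mm behind the grasp point.
Start: joints at [-1.231, 0.423, 1.63, -0, 1.089, -0.019], TCP at [219.486, -585.176, 239.675] pointing down, gripper open.
Joint ranges: [-3, 3], [-0.9, 2.11], [0.09, 2.58], [-1.31, 4.45], [0.11, 2.69], [-2.54, 2.54]. Speed limits (rad/s): [2.39, 2.39, 3.01, 3.14, 3.14, 3.14].

## Interface

Orientations are given as a rotation vector (axis times angle).
In Python, from workcell import ctrl, imaging, readout, order gives the robot as it stands (ctrl), with the cameras (imaging), the readings (readout) and the job (order).
- The arm moves only by the shell command python3 jog.py [OPENING], which reads ROWS from standard input. ROWS is a JSON list of rows, 1 to 5 of them, each of 6 numbers: dx, dy, dz in normalised numbers (1 is 750 mm), then a rotation vector rx, ry, rz in shares of pi/2 rad (1.0 is pi/2 rad); each row shifts and turns the commanded pose from where the row before left it, along the tool's axes as they then stand; what a row does not reach is not made up. A row lasts 1/12 s, in which the tool goes at most 41.7 mm and 0.125 rad, less where a joint would pass 70% of its speed; a pose out of reach is approached as far as the arm can. OPENING is the finger opening in mm, set as the command begins (- or left out keeps the last). The fingers move at their own pace and stop on an object; the grip force is fixed at half the most. Time passes only in rows, so rows that do not move let the fingers close. It prints the time, the measured TCP pose, the force, the opening and the grip force at its end. Shift and turn numbers lie between -1 and 1, and a call with a number outside is refused. Input that does not fit is refused with a message, and nothing moves.
- readout.get_obs(): the state, without advancing time (a new reading comes with each control period).
- imaging.get_image(name): name is "scene" or "top" or "wrist"; returns a dict with "img" (420x560x3 uint8, red, green, blue), "fx", "fy", "cx", "cy" (pixels), "R" (3x3) and "t" (3): a world point X has camera coordinates R X + t. Camera axes: x right, y down, z forward; pixel columns grow to the right and rows downward; lengths in mm; the calibration is good to about 2 mm. A picture is of the moment at which its call begins. There is no depth.
- order.close_job(): hands the job in; it is judged then, once.
The state is a dict: "t": time; "qpos": joint angles; "qvel": joint speeds; "joint_torque": joint torques, N m; "ee_pos": TCP position; "orientation": TCP orientation; "ft_force": force on the tool from outside, world axes, zero at the start; "moment": the same for the moment, N m; "width": finger opening in mm; "grasp_force": force on a finger pad.
Only numpy, scipy, OpenCV 4.12 (cv2) and the standard library are available. Lean on these libraries where they do the work, as an engineer would, in place of code of your own. Each camera call takes 0.05 s, during which the arm holds its last target. There are 200 camera calls.

## Working session

There is one attempt and no reset: what is moved stays moved. The work goes in short steps, Python scripts to look and compute and a shell command to move; the robot and the scene stay as the last step left them, time stands still between calls to the robot, and variables do not carry over. Pictures are saved under pics/ and viewed, at most 10 in all, crops included, and the job is handed in when it is done.

```bash
ls; mkdir -p pics; python3 - <<'E'
from workcell import ctrl, imaging, readout, order
import cv2,numpy as np
for n in("top","scene"):
    d=imaging.get_image(n); cv2.imwrite(f"pics/{n}0.png",d["img"][:,:,::-1]); print(n,d["fx"],d["fy"],d["cx"],d["cy"],np.round(d["R"],3).tolist(),np.round(d["t"],1))
o=readout.get_obs();print(o)
E
```

```text
jog.py
pics
workcell.py
top 476.79125155948947 476.79125155948947 275.68175443072636 214.85257498581532 [[0.018, -1.0, 0.01], [-0.996, -0.019, -0.093], [0.093, -0.008, -0.996]] [ -13.   588.3 1486.8]
scene 396.65474210056925 396.65474210056925 283.07622868641204 212.80301325572518 [[0.702, 0.711, 0.018], [0.51, -0.486, -0.709], [-0.496, 0.507, -0.705]] [-393.3 -228.6 1337.6]
{'t': 0.1, 'qpos': array([-1.23100797e+00,  4.23750915e-01,  1.63061681e+00,  4.12718939e-06,
        1.08858751e+00, -1.90059552e-02]), 'qvel': array([ 0.00109408, -0.00261371,  0.00087693, -0.00043171, -0.00058367,
        0.00020435]), 'joint_torque': array([-2.50178391e-04, -5.45614779e+01, -2.74325341e+01,  6.44705608e-02,
        1.88158936e-02, -4.91836886e-05]), 'ee_pos': array([ 219.32749549, -584.73958004,  238.98657488]), 'orientation': array([-3.08985106e+00, -5.60331514e-01,  3.36009641e-04]), 'ft_force': array([0.05922291, 0.33415625, 0.17139575]), 'moment': array([ 0.06053566,  0.01060757, -0.01809112]), 'grasp_force': 0.0, 'width': 87.79617759794932}
```

View pics/top0.png

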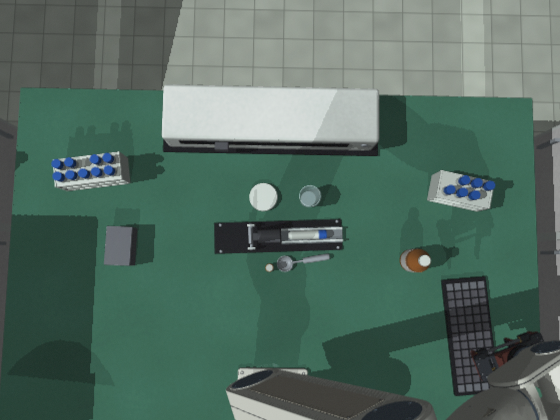

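View pics/scene0.png

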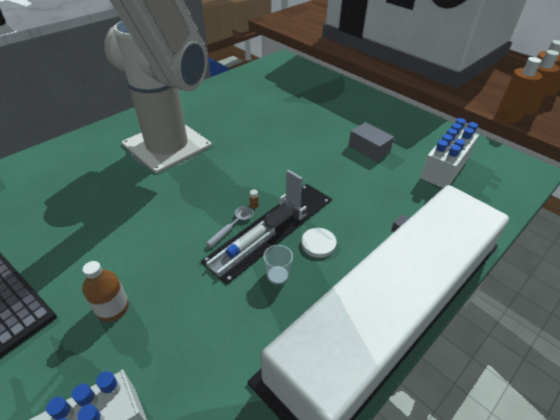

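The top view shows the station plate from (215,222) to (344,252). The trough and the blue cap at (323,235) are on the right, and the cup and paddle at (250,237) on the left, so station +x is roughly world +y. The scene view shows the cap at (233,251) and the paddle standing up at (294,190).

```bash
cat > h.py <<'E'
from workcell import ctrl, imaging, readout, order
import cv2,numpy as np
from scipy.spatial.transform import Rotation as Ro
def ray(d,uv):
    R=np.array(d["R"]);t=np.array(d["t"])
    v=R.T@np.array([(uv[0]-d["cx"])/d["fx"],(uv[1]-d["cy"])/d["fy"],1]); return -R.T@t,v/np.linalg.norm(v)
def plane(d,uv,z):
    c,v=ray(d,uv); return c+v*(z-c[2])/v[2]
def two(d1,p1,d2,p2):
    c1,v1=ray(d1,p1);c2,v2=ray(d2,p2)
    s=np.linalg.lstsq(np.c_[v1,-v2],c2-c1,rcond=None)[0]
    a,b=c1+s[0]*v1,c2+s[1]*v2; return (a+b)/2,np.linalg.norm(a-b)
def proj(d,X):
    p=np.array(d["R"])@X+d["t"]; return np.array([d["fx"]*p[0]/p[2]+d["cx"],d["fy"]*p[1]/p[2]+d["cy"]])
def blob(m,box):
    x0,y0,x1,y1=box; k=np.zeros_like(m);k[y0:y1,x0:x1]=m[y0:y1,x0:x1]
    n,l,s,c=cv2.connectedComponentsWithStats(k); i=1+np.argmax(s[1:,4]); return c[i],s[i],(l==i).astype(np.uint8)
def blue(d):
    h=cv2.cvtColor(d["img"],cv2.COLOR_RGB2HSV); return cv2.inRange(h,(105,120,40),(130,255,255))
E
python3 - <<'E'
from h import *
T=imaging.get_image("top");S=imaging.get_image("scene")
a,sa,_=blob(blue(T),(290,215,350,255));b,sb,_=blob(blue(S),(200,220,300,290))
print("cap",a,sa,b,sb,two(T,a,S,b),plane(T,a,28))
for d,box,n in((T,(205,215,352,258),"t"),(S,(195,160,340,285),"s")):
    g=d["img"].max(2); m=cv2.inRange(g,0,45); c,s,k=blob(m,box)
    hull=cv2.convexHull(cv2.findContours(k,0,2)[0][0] if 0 else np.argwhere(k)[:,::-1].astype(np.int32))
    r=cv2.minAreaRect(hull); q=cv2.approxPolyDP(hull,4,True)[:,0]
    print(n,s,r,q.tolist()); print(np.round([plane(d,p,6) for p in q],1).tolist())
ims=[]
for d,(x0,y0,x1,y1) in((T,(200,180,360,290)),(S,(190,150,350,290))):
    ims.append(cv2.resize(d["img"][y0:y1,x0:x1,::-1],None,fx=2.5*1.0*(2 if 0 else 1),fy=2.5,interpolation=cv2.INTER_CUBIC))
h=max(i.shape[0] for i in ims); ims=[cv2.copyMakeBorder(i,0,h-i.shape[0],0,0,0) for i in ims]
cv2.imwrite("pics/crop.png",np.hstack(ims))
E
```

```text
cap [322.35820896 233.92537313] [319 230   8   9  67] [232.21311475 250.71311475] [226 245  14  13 122] (array([ 531.04079809, -149.72140998,   30.91445391]), np.float64(1.9358581510917425)) [ 530.60811777 -150.80028393   28.        ]
t [ 215  219  127   34 2226] ((277.6875305175781, 235.9692840576172), (30.19689178466797, 126.09618377685547), 88.12212371826172) [[341, 248], [216, 252], [215, 223], [339, 219]]
[[487.8, -213.4, 6.0], [467.6, 186.3, 6.0], [560.4, 192.2, 6.0], [580.9, -206.4, 6.0]]
s [220 206 100  78 990] ((268.1488037109375, 241.3417510986328), (14.384917259216309, 120.96538543701172), 50.82634735107422) [[319, 208], [230, 281], [220, 278], [294, 211]]
[[562.8, 140.1, 6.0], [582.9, -200.2, 6.0], [559.6, -211.9, 6.0], [522.3, 80.0, 6.0]]
```

View pics/crop.png

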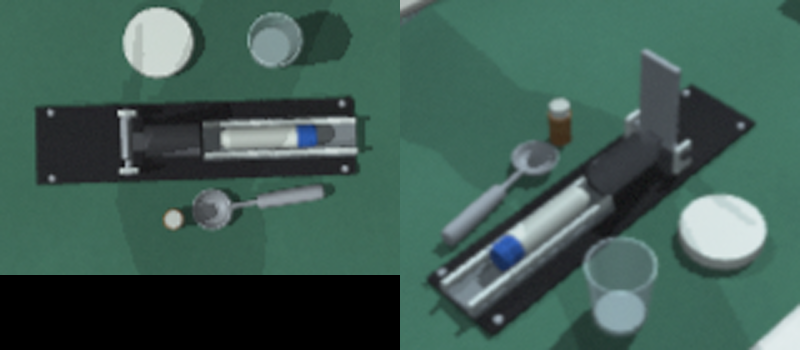

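Units first: shifts go in shares of 750 mm and turns go in shares of pi/2 rad. So 40 mm is 0.0533, 35 mm is 0.0467.

```bash
echo '[[0.0467,-0.0267,0,0,0,0],[0.0533,-0.032,0,0,0,0],[0.0533,-0.032,0,0,0,0],[0.0533,-0.032,0,0,0,0],[0.0533,-0.032,0,0,0,0]]' | python3 jog.py 0; echo '[[0.0533,-0.032,0,0,0,0],[0.0533,-0.032,0,0,0,0],[0.0533,-0.032,0,0,0,0],[0.0533,-0.0307,0,0,0,0],[0,0,0,0,0,-0.0764]]' | python3 jog.py
echo '[[0,0,0,0,0,-0.0764],[0,0,0,0,0,-0.0764],[0,0,0,0,0,-0.0764],[0,0,0,0,0,-0.0764],[0,0,0,0,0,-0.0764]]' | python3 jog.py;echo '[[0,0,0,0,0,-0.0764],[0,0,0,0,0,-0.0764],[0,0,0,0,0,-0.0764],[0,0,0,0,0,-0.0764],[0,0,0,0,0,-0.0382]]' | python3 jog.py; echo '[[0,0,0,0,0,0],[0,0,0,0,0,0]]' | python3 jog.py
cat > st.py <<'E'
from h import *
C=np.array([524,-10.,0]); ang=1.6208
def setst(): return C,np.array([[np.cos(ang),np.sin(ang),0],[-np.sin(ang),np.cos(ang),0],[0,0,1]])
def ws(p): c,R=setst(); return R@(np.array(p)-c)
def show():
    o=readout.get_obs(); R=Ro.from_rotvec(o["orientation"]).as_matrix(); _,S=setst()
    print("t",round(o["t"],2),"TCP st",ws(o["ee_pos"]).round(1),"tip z",round(o["ee_pos"][2]-17,1),"tool x,y,z in st",(S@R).T.round(3).tolist(),"F",(S@o["ft_force"]).round(1),"w",o["width"].round(1),"q6",o["qpos"][5].round(2))
E
python3 -c "
from st import *
show()
d=imaging.get_image('wrist');cv2.imwrite('pics/w1.png',d['img'][:,:,::-1])"
```

```text
t: 0.62
ee_pos: [349.6, -422.1, 239.6]
orientation: [-3.091, -0.559, 0.0]
ft_force: [0.5, 0.5, 0.4]
width: 57.7
grasp_force: 0.0
t: 1.03
ee_pos: [456.8, -288.8, 239.8]
orientation: [-3.051, -0.746, -0.003]
ft_force: [-0.3, -0.4, -0.4]
width: 24.7
grasp_force: 0.0
t: 1.45
ee_pos: [453.2, -293.5, 239.5]
orientation: [-2.69, -1.622, 0.0]
ft_force: [0.6, 0.2, 0.5]
width: 0.4
grasp_force: 0.0
t: 1.87
ee_pos: [453.1, -293.6, 239.5]
orientation: [-2.16, -2.281, 0.0]
ft_force: [0.2, 0.1, 0.3]
width: 0.4
grasp_force: 0.0
t: 2.03
ee_pos: [453.2, -293.6, 239.6]
orientation: [-2.17, -2.272, -0.0]
ft_force: [-0.2, 0.5, 0.2]
width: 0.1
grasp_force: 0.0Traceback (most recent call last):
  File "<string>", line 3, in <module>
    show()
    ~~~~^^
  File "st.py", line 7, in show
    print("t",round(o["t"],2),"TCP st",ws(o["ee_pos"]).round(1),"tip z",round(o["ee_pos"][2]-17,1),"tool x,y,z in st",(S@R).T.round(3).tolist(),"F",(S@o["ft_force"]).round(1),"w",o["width"].round(1),"q6",o["qpos"][5].round(2))
                                                                                                                                                                                   ^^^^^^^^^^^^^^^^
AttributeError: 'float' object has no attribute 'round'
```

Scaled: 25 mm is 0.0333, 20 mm is 0.0267.

```bash
sed -i 's/o\["width"\].round(1)/round(o["width"],1)/;s/o\["qpos"\]\[5\].round(2)/round(float(o["qpos"][5]),2)/' st.py
echo '[[0.0333,0.0267,0,0,0,0],[0.0333,0.0267,0,0,0,0],[0.0267,0.0267,0,0,0,0],[0.0267,0.0267,0,0,0,0],[0,0,0,0,0,0]]' | python3 jog.py >/dev/null
python3 -c "
from st import *
show()
d=imaging.get_image('wrist');cv2.imwrite('pics/w1.png',d['img'][:,:,::-1])"
```

```text
t 2.45 TCP st [-187.3    1.8  239.8] tip z 222.8 tool x,y,z in st [[1.0, -0.001, 0.0], [-0.001, -1.0, 0.002], [0.0, -0.002, -1.0]] F [-0.5 -0.  -0.8] w 0.2 q6 -0.43
```

View pics/w1.png

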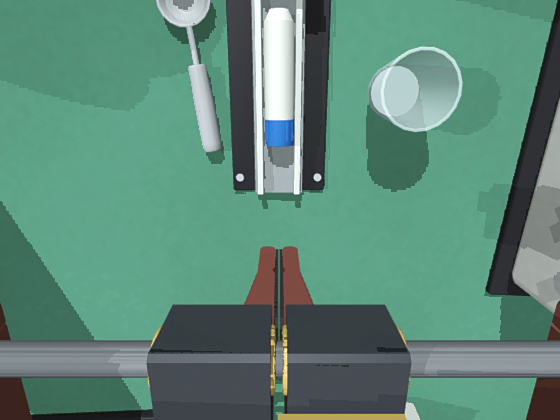

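The wrist view shows the tube in line with the trough. The cap is at cols 264–295 with its end at row ~147, the plate's near corners are at (233,190) and (325,189), and the closed fingers are at (279,250).

```bash
python3 - <<'E'
from st import *
W=imaging.get_image("wrist");T=imaging.get_image("top")
c,s,_=blob(blue(W),(240,100,320,170)); a,_,_=blob(blue(T),(290,215,350,255))
print(c,s,two(W,c,T,a),[ws(plane(W,p,6)).round(1).tolist() for p in((233,190),(325,189))])
print("cap mid st",ws(plane(W,c,32)).round(1),"end",ws(plane(W,(279,s[1]+s[3]),28)).round(1))
g=W["img"].max(2)
for r in(20,60,100,160): # plate edges + rails
    x=np.where(g[r,215:345]<45)[0]+215; print(r,[ws(plane(W,(u,r),6)).round(1)[:2].tolist() for u in(x.min(),x.max()+1)])
m=cv2.inRange(cv2.cvtColor(W["img"],cv2.COLOR_RGB2HSV),(0,0,190),(180,40,255))
for u in (256,260,299,302): print(u,ws(plane(W,(u,100),24)).round(1))
E
```

```text
[280.98914518 131.21709634] [267 118  29  27 737] (array([ 530.39263482, -150.15021398,   32.70816857]), np.float64(0.30382302445815174)) [[-206.1, 53.0, 6.0], [-205.1, -48.0, 6.0]]
cap mid st [-140.2    0.6   32. ] end [-154.1    2.5   28. ]
20 [[-38.0, -25.4], [-38.1, -48.4]]Traceback (most recent call last):
  File "<stdin>", line 8, in <module>
    return umr_minimum(a, axis, None, out, keepdims, initial, where)
ValueError: zero-size array to reduction operation minimum which has no identity
```

Scaled: 40 mm is 0.0533, 25 mm is 0.0333.

```bash
echo '[[0,0,0.0533,0,0,0],[0,0,0.0533,0,0,0],[0,0,0.0533,0,0,0],[0,0,0.0533,0,0,0],[0,0,0.0333,0,0,0]]' | python3 jog.py >/dev/null; echo '[[0,0,0.0133,0,0,0],[0.0133,0,0,0,0,0],[0.0067,0,0,0,0,0],[0.0067,0,0,0,0,0],[0.0067,0,0,0,0,0]]' | python3 jog.py >/dev/null;python3 -c "
from st import *
show()"; echo '[[0.0067,0,0,0,0,0],[0.0067,0,0,0,0,0],[0.0067,0,0,0,0,0],[0.0067,0,0,0,0,0],[0.0067,0,0,0,0,0]]' | python3 jog.py
python3 -c "
from st import *
show()
d=imaging.get_image('wrist');cv2.imwrite('pics/w2.png',d['img'][:,:,::-1])"
```

```text
t 3.43 TCP st [-164.9    3.4   46.6] tip z 29.6 tool x,y,z in st [[1.0, -0.002, -0.001], [-0.002, -1.0, 0.003], [-0.001, -0.003, -1.0]] F [0.3 0.6 0.2] w 0.6 q6 -0.39
t: 3.85
ee_pos: [526.7, -149.6, 45.0]
orientation: [2.167, 2.274, 0.0]
ft_force: [-0.0, -0.4, 0.7]
width: 0.3
grasp_force: 0.5
t 3.85 TCP st [-139.5    4.3   45. ] tip z 28.0 tool x,y,z in st [[1.0, -0.002, -0.0], [-0.002, -1.0, 0.001], [-0.0, -0.001, -1.0]] F [-0.4  0.   0.7] w 0.3 q6 -0.35
```

View pics/w2.png

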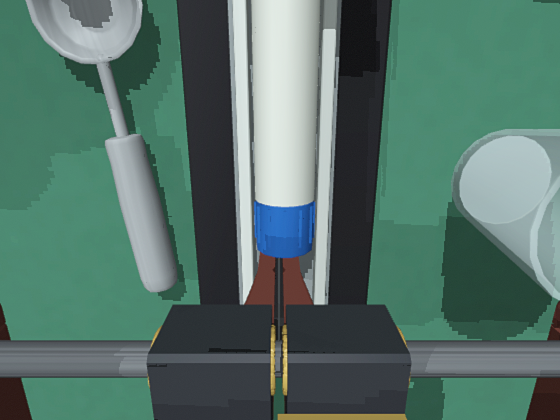

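The fingers are on the cap (cap at cols 255–314, row 255; fingers centred at col 279). I'll shift about 3 mm right and keep pushing.

Scaled: 6 mm is 0.008, 5 mm is 0.0067.

```bash
echo '[[0.0067,0.0013,0.0013,0,0,0],[0.008,0.0013,0,0,0,0],[0.008,0.0013,0,0,0,0],[0.008,0,0,0,0,0],[0.008,0,0,0,0,0]]' | python3 jog.py >/dev/null; python3 -c "
from st import *
show()"; echo '[[0.008,0,0,0,0,0],[0.008,0,0,0,0,0],[0.008,0,0,0,0,0],[0.0067,0,0,0,0,0],[0.0067,0,0,0,0,0]]' | python3 jog.py>/dev/null
python3 -c "
from st import *
show()"; echo '[[0.0053,0,0,0,0,0],[0.004,0,0,0,0,0],[0.0027,0,0,0,0,0],[0.0013,0,0,0,0,0],[0,0,0,0,0,0]]' | python3 jog.py >/dev/null
python3 -c "
from st import *
show()
d=imaging.get_image('wrist');cv2.imwrite('pics/w3.png',d['img'][:,:,::-1])"
```

```text
t 4.32 TCP st [-110.2    1.6   43.5] tip z 26.5 tool x,y,z in st [[1.0, -0.002, 0.0], [-0.002, -1.0, -0.0], [0.0, 0.0, -1.0]] F [-0.4  0.4 -0.3] w 0.7 q6 -0.29
t 4.73 TCP st [-82.3   1.5  43.7] tip z 26.7 tool x,y,z in st [[1.0, -0.002, 0.0], [-0.002, -1.0, -0.0], [0.0, 0.0, -1.0]] F [-1.   0.7  0.4] w 0.6 q6 -0.24
t 5.15 TCP st [-72.8   1.4  43.7] tip z 26.7 tool x,y,z in st [[1.0, -0.002, 0.0], [-0.002, -1.0, -0.0], [0.0, 0.0, -1.0]] F [-0.3  0.2  0.1] w 0.5 q6 -0.23
```

View pics/w3.png

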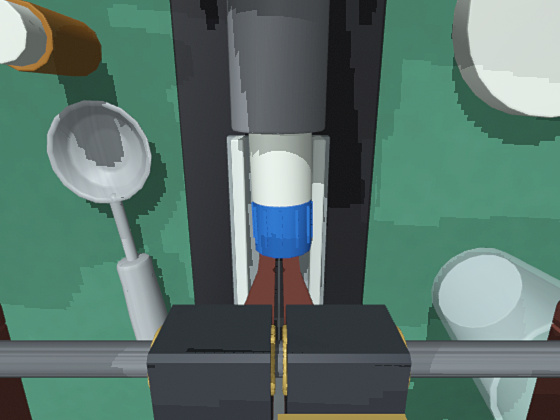

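The tube is in the mouth (row 132) with the cap still pushed by the fingers. There is no stop force yet, so I'll continue gently.

Scaled: 1 mm is 0.0013.

```bash
echo '[[0.0013,0,0,0,0,0],[0.0013,0,0,0,0,0],[0.0013,0,0,0,0,0],[0.0013,0,0,0,0,0],[0,0,0,0,0,0]]' | python3 jog.py; python3 -c "
from st import *
show()"; echo '[[0.0013,0,0,0,0,0],[0.0013,0,0,0,0,0],[0.0013,0,0,0,0,0],[0.0013,0,0,0,0,0],[0,0,0,0,0,0]]' | python3 jog.py >/dev/null
python3 -c "
from st import *
show()"
```

```text
t: 5.62
ee_pos: [526.5, -80.7, 43.9]
orientation: [2.164, 2.274, -0.002]
ft_force: [-1.7, -12.5, -0.1]
width: 0.1
grasp_force: 6.2
t 5.62 TCP st [-70.7   1.   43.9] tip z 26.9 tool x,y,z in st [[1.0, -0.001, -0.002], [-0.001, -1.0, 0.001], [-0.002, -0.001, -1.0]] F [-12.4   2.3  -0.1] w 0.1 q6 -0.22
t 6.03 TCP st [-70.1   0.4  44.4] tip z 27.4 tool x,y,z in st [[1.0, 0.001, -0.007], [0.001, -1.0, 0.003], [-0.007, -0.003, -1.0]] F [-34.8   4.9   0.5] w 0.4 q6 -0.21
```

Scaled: -35 mm is -0.0467, -30 mm is -0.04.

```bash
echo '[[-0.02,0,0,0,0,0],[-0.02,0,0,0,0,0],[0,0,-0.04,0,0,0],[0,0,-0.0467,0,0,0],[0,0,-0.04,0,0,0]]' | python3 jog.py >/dev/null; echo '[[0.0267,0,0,0,0,0],[0.0467,0,0,0,0,0],[0.0467,0,0,0,0,0],[0.04,0,0,0,0,0],[0.0267,0,0,0,0,0]]' | python3 jog.py >/dev/null; echo '[[0,0,0,0,0,0],[0,0,0,0,0,0]]' | python3 jog.py >/dev/null
python3 -c "
from st import *
show()
S=imaging.get_image('scene');T=imaging.get_image('top')
cv2.imwrite('pics/s2.png',cv2.resize(S['img'][120:290,170:390,::-1],None,fx=3,fy=3))"
```

```text
t 7.03 TCP st [ 45.8   1.3 138.7] tip z 121.7 tool x,y,z in st [[1.0, 0.0, -0.0], [0.0, -1.0, -0.0], [-0.0, 0.0, -1.0]] F [ 0.1  0.8 -0.1] w 0.5 q6 -0.0
```

View pics/s2.png

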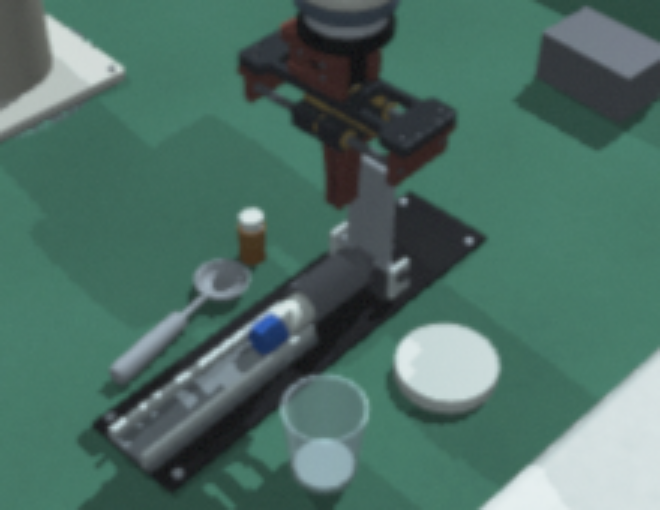

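The scene view shows the cap still home at (268,333). The closed fingers are at (340,200), just on the trough side of the upright paddle at (370,200). Now I'll tip the cup.

Scaled: 15 mm is 0.02, 10 mm is 0.0133.

```bash
echo '[[0.02,0,0.0067,0,0,0],[0.0133,0,0,0,0,0],[0.008,0,0,0,0,0],[0.008,0,0,0,0,0],[0.008,0,0,0,0,0]]' | python3 jog.py >/dev/null; python3 -c "
from st import *
show()"; echo '[[0.0067,0,0.0013,0,0,0],[0.008,0,0.0027,0,0,0],[0.008,0,0.0027,0,0,0],[0.0067,0,0.0027,0,0,0],[0.0067,0,0.0027,0,0,0]]' | python3 jog.py>/dev/null;  python3 -c "
from st import *
show()"; echo '[[0.0067,0,0.004,0,0,0],[0.0067,0,0.004,0,0,0],[0.0067,0,0.0053,0,0,0],[0.0053,0,0.004,0,0,0],[0,0,0,0,0,0]]' | python3 jog.py>/dev/null
python3 -c "
from st import *
show()
S=imaging.get_image('scene')
cv2.imwrite('pics/s3.png',cv2.resize(S['img'][120:290,170:390,::-1],None,fx=3,fy=3))"
```

```text
t 7.55 TCP st [ 87.7   1.3 133.5] tip z 116.5 tool x,y,z in st [[1.0, -0.002, -0.001], [-0.002, -1.0, -0.001], [-0.001, 0.001, -1.0]] F [-3.  -1.  -2.3] w 0.6 q6 0.08
t 7.97 TCP st [115.6   1.2 124.5] tip z 107.5 tool x,y,z in st [[1.0, -0.002, -0.0], [-0.002, -1.0, -0.0], [-0.0, 0.0, -1.0]] F [-3.2  1.2 -0.7] w 0.1 q6 0.13
t 8.38 TCP st [134.9   1.1 111. ] tip z 94.0 tool x,y,z in st [[1.0, -0.002, 0.0], [-0.002, -1.0, -0.0], [0.0, 0.0, -1.0]] F [0.4 0.7 0.3] w 0.4 q6 0.17
```

View pics/s3.png

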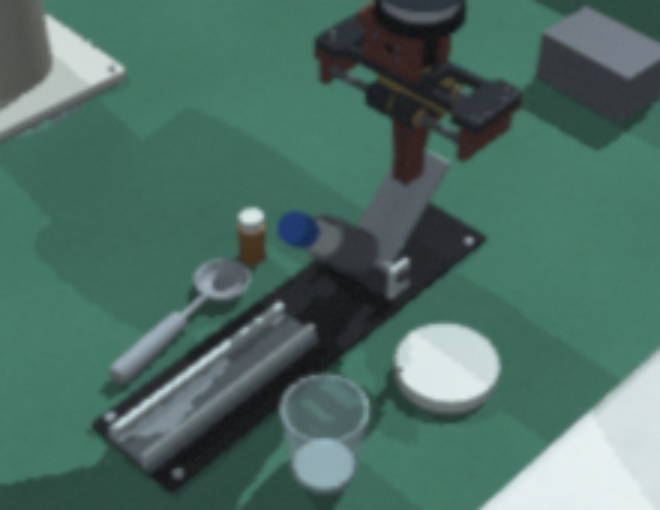

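The cup is at about 45°, with the cap at (298,229), the tube in the cup, and the fingertip on the paddle. I'll continue along the arc.

Scaled: 5 mm is 0.0067, 4 mm is 0.0053.

```bash
echo '[[0.0067,0,0.0053,0,0,0],[0.0053,0,0.0053,0,0,0],[0.0053,0,0.0053,0,0,0],[0.004,0,0.0053,0,0,0],[0.004,0,0.0067,0,0,0]]' | python3 jog.py >/dev/null; echo '[[0.004,0,0.0067,0,0,0],[0.004,0,0.008,0,0,0],[0.0013,0,0.0067,0,0,0],[0.0013,0,0.0067,0,0,0],[0.0013,0,0.0067,0,0,0]]' | python3 jog.py>/dev/null;  python3 -c "
from st import *
show()"; echo '[[0.0013,0,0.0067,0,0,0],[0,0,0.0067,0,0,0],[0,0,0.004,0,0,0],[0,0,0.0013,0,0,0],[0,0,0.0013,0,0,0]]' | python3 jog.py>/dev/null
python3 -c "
from st import *
show()"
```

```text
t 9.27 TCP st [162.5   0.8  64.2] tip z 47.2 tool x,y,z in st [[1.0, -0.002, 0.001], [-0.002, -1.0, 0.0], [0.001, -0.0, -1.0]] F [1.3 0.6 2.4] w 0.2 q6 0.22
t 9.68 TCP st [163.2   0.9  50.8] tip z 33.8 tool x,y,z in st [[1.0, -0.002, 0.0], [-0.002, -1.0, -0.0], [0.0, 0.0, -1.0]] F [ 1.3  7.  31.4] w 0.5 q6 0.22
```

At the stop (31 N, tip at 34 mm). Lift straight off and check.

Scaled: -30 mm is -0.04, -20 mm is -0.0267.

```bash
echo '[[0,0,-0.0067,0,0,0],[0,0,-0.0133,0,0,0],[0.0067,0,-0.0267,0,0,0],[0.0133,0,-0.04,0,0,0],[0,0,0,0,0,0]]' | python3 jog.py >/dev/null; echo '[[0.0133,0,-0.0467,0,0,0],[0.0133,0,-0.0467,0,0,0],[0.0133,0,-0.0267,0,0,0],[0,0,0,0,0,0],[0,0,0,0,0,0]]' | python3 jog.py>/dev/null
python3 -c "
from st import *
show()
S=imaging.get_image('scene');T=imaging.get_image('top')
a,_,_=blob(blue(S),(240,130,380,260));b,s,_=blob(blue(T),(200,190,340,270));X,e=two(S,a,T,b);print('cap',ws(X),e)
cv2.imwrite('pics/s4.png',cv2.resize(S['img'][120:290,170:390,::-1],None,fx=3,fy=3))"
```

```text
t 10.52 TCP st [208.3   0.5 205.6] tip z 188.6 tool x,y,z in st [[1.0, -0.001, 0.0], [-0.001, -1.0, 0.002], [0.0, -0.002, -1.0]] F [-0.2  0.4 -0.2] w 0.7 q6 0.3
cap [ 84.04377519   1.80476044 163.39419796] 0.016495497442156594
```

View pics/s4.png

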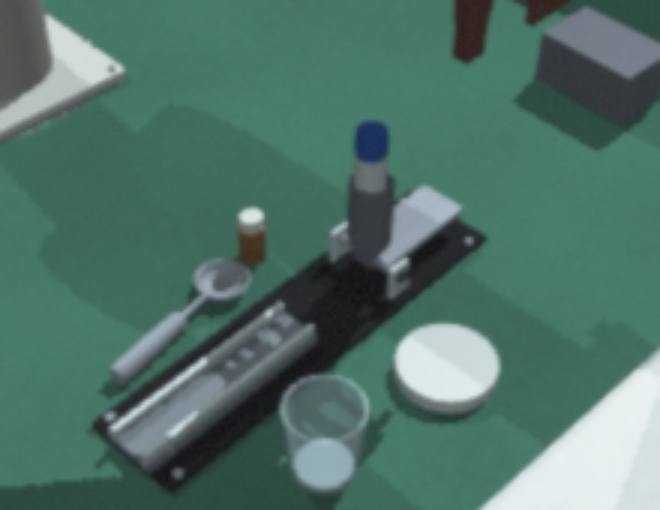

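The tube stands upright in the cup with its cap at (372,140), measured at station x 84 mm and height about 163 mm (cap middle), as expected. The paddle lies level at (425,215), nothing else has moved, and the robot is clear.

```bash
python3 -c "
from workcell import ctrl, imaging, readout, order
print(order.close_job())"
```

```text
the job is handed in; nothing more can be done
None
```

The job is handed in: the tube is fully home and upright in the tipped-up cup, the robot is clear, and the bystanders stayed where they were; the hand-in printed no verdict.

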